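# Top up and stir the desiccant dryer on the mailing bench

### The job

Slide the clear lid of the desiccant dryer fully back; if it is held, do not force it but shift the unmarked catch beside it and try again. Lay every blue cartridge that is on the bench in the hopper, then take the stirrer firmly by its handle and stir the contents with its foot down near the hopper floor, going round clockwise (seen from above) about half-way between the middle and the walls for at least two full turns. Stand the stirrer upright back in its steel tray, slide the lid fully shut again, and leave the other things on the bench where they are.

Things in the scene. Friction and masses are not known exactly. Their poses are not given: they have to be found in the camera images.
- dryer: fixed green machine. Origin on the bench under the hopper's centre; x to its back, y to its left, z up. Hopper 220 x 240 mm, rim 70 mm high, inside 200 x 200 mm with bevelled corners (45 degrees, 35 mm a leg). Behind it (x 110 to 330, y +-120 mm) a housing 70 mm high that the lid slides over. At the left a grey catch box, x -45 to 85, y 120 to 210 mm, 70 mm high
- hopper (a point): centre of the hopper's inner floor, 8 mm above the bench; axes as dryer (x to the back, y left, z up)
- lid (a joint): slide of the clear lid along the dryer's x, m: 0 shut, 0.200 fully open (pushed to the back). The lid is 8 mm thick and lies 72 to 80 mm above the bench. Sliding friction about 2 N. When the catch holds it, it gives only about 3 mm and then stops hard
- lid_knob (a point): centre of the orange square post on the lid near its front edge (22 x 22 mm, 36 mm tall, from 80 to 116 mm above the bench), sides along the dryer's axes; moves with the lid
- catch (a joint): slide of the catch along the dryer's y, m, -0.025 (nearest the hopper) to 0.025; stays where left; friction about 2 N; may start anywhere. It holds the lid only in a hidden stretch of its travel, different each time: the lid is free at one end at least, and if held at one end is free at the other. Only trying the lid shows it
- catch_knob (a point): centre of the black catch knob with a red top (20 mm along the dryer's x, 16 mm along its y, 36 mm tall, from 72 to 108 mm above the bench)
- cart1 (a point): centre of a blue desiccant cartridge with white ends, 60 (its x) x 24 (its y) x 22 (its z) mm, 40 g, lying flat on the bench to the right of the dryer; 2 or 3 of the four are there, the others absent
- cart2 (a point): centre of a blue desiccant cartridge with white ends, 60 (its x) x 24 (its y) x 22 (its z) mm, 40 g, lying flat on the bench to the right of the dryer; 2 or 3 of the four are there, the others absent
- cart3 (a point): centre of a blue desiccant cartridge with white ends, 60 (its x) x 24 (its y) x 22 (its z) mm, 40 g, lying flat on the bench to the right of the dryer; 2 or 3 of the four are there, the others absent
- cart4 (a point): centre of a blue desiccant cartridge with white ends, 60 (its x) x 24 (its y) x 22 (its z) mm, 40 g, lying flat on the bench to the right of the dryer; 2 or 3 of the four are there, the others absent
- bead1_center (a point): centre of an orange ball bead, 26 mm across, 15 g, lying in the hopper from the start; it must stay in the hopper
- bead2_center (a point): centre of an orange ball bead, 26 mm across, 15 g, lying in the hopper from the start; it must stay in the hopper
- bead3_center (a point): centre of an orange ball bead, 26 mm across, 15 g, lying in the hopper from the start; it must stay in the hopper
- bead4_center (a point): centre of an orange ball bead, 26 mm across, 15 g, lying in the hopper from the start; it must stay in the hopper
- bead5_center (a point): centre of an orange ball bead, 26 mm across, 15 g, lying in the hopper from the start; it must stay in the hopper
- stirrer_grip (a point): centre of the stirrer's square wooden handle (26 x 26 mm, 50 mm tall). The stirrer is 130 mm tall, 160 g, and stands upright in the tray: handle from 80 to 130 mm above its foot's underside, a steel stem 14 mm across, and a black round foot 32 mm across and 22 mm high. z points up the stirrer, x and y along the handle's sides
- stirrer_foot (a point): centre of the underside of the stirrer's foot, 105 mm below stirrer_grip; z up the stirrer
- tray_middle (a point): centre of the inner floor (4 mm above the bench) of the fixed steel tray, 100 x 100 mm with a rim 14 mm high and 4 mm thick, left of the dryer; the stirrer stands here
- tape_roll: yellow tape roll lying flat, 100 mm across, 48 mm high, in front of the dryer; origin at the centre of its underside; to be left alone
- mug: blue mug, 80 mm across, 90 mm high; origin at the centre of its underside; to be left alone
- spray: white bottle, 60 mm across, 170 mm high; origin at the centre of its underside; to be left alone
- label_roll: roll of white labels standing on end, 90 mm across, 80 mm high; origin at the centre of its underside; to be left alone
There are look-alikes about, which are no part of the job. What is shaped like the part that bears cart1 but brown is not meant.

How it is judged (in metres and radians):
On the way, in this order (a step that is already met when the one before it is completed fails the run):
1. the lid is slid fully back (value of joint lid above 0.175 m), for 0.2 s.
2. every cartridge present lies in the hopper (x of cart1 in the frame of hopper between -0.103 and 0.103 m and y of cart1 in the frame of hopper between -0.103 and 0.103 m and z of cart1 in the frame of hopper between 0 and 0.06 m and x of cart2 in the frame of hopper between -0.103 and 0.103 m and y of cart2 in the frame of hopper between -0.103 and 0.103 m and z of cart2 in the frame of hopper between 0 and 0.06 m and x of cart3 in the frame of hopper between -0.103 and 0.103 m and y of cart3 in the frame of hopper between -0.103 and 0.103 m and z of cart3 in the frame of hopper between 0 and 0.06 m and x of cart4 in the frame of hopper between -0.103 and 0.103 m and y of cart4 in the frame of hopper between -0.103 and 0.103 m and z of cart4 in the frame of hopper between 0 and 0.06 m), for 0.3 s.
3. the stirrer's foot, down among the beads, passes the back of the hopper (x of stirrer_foot in the frame of hopper between 0.024 and 0.103 m and y of stirrer_foot in the frame of hopper between -0.022 and 0.022 m and x of stirrer_foot in the frame of hopper above -0.103 m and z of stirrer_foot in the frame of hopper below 0.025 m), for 0.05 s.
4. then its right side (y of stirrer_foot in the frame of hopper between -0.103 and -0.024 m and x of stirrer_foot in the frame of hopper between -0.022 and 0.022 m and y of stirrer_foot in the frame of hopper below 0.103 m and z of stirrer_foot in the frame of hopper below 0.025 m), for 0.05 s.
5. then its front (x of stirrer_foot in the frame of hopper between -0.103 and -0.024 m and y of stirrer_foot in the frame of hopper between -0.022 and 0.022 m and x of stirrer_foot in the frame of hopper below 0.103 m and z of stirrer_foot in the frame of hopper below 0.025 m), for 0.05 s.
6. then its left side (y of stirrer_foot in the frame of hopper between 0.024 and 0.103 m and x of stirrer_foot in the frame of hopper between -0.022 and 0.022 m and y of stirrer_foot in the frame of hopper above -0.103 m and z of stirrer_foot in the frame of hopper below 0.025 m), for 0.05 s.
7. then the back again, and beads have been shifted (all of step 3 and (distance of each of bead1_center, bead2_center from where it was at the start of the episode above 0.02 m or distance of each of bead1_center, bead3_center from where it was at the start of the episode above 0.02 m or distance of each of bead1_center, bead4_center from where it was at the start of the episode above 0.02 m or distance of each of bead1_center, bead5_center from where it was at the start of the episode above 0.02 m or distance of each of bead2_center, bead3_center from where it was at the start of the episode above 0.02 m or distance of each of bead2_center, bead4_center from where it was at the start of the episode above 0.02 m or distance of each of bead2_center, bead5_center from where it was at the start of the episode above 0.02 m or distance of each of bead3_center, bead4_center from where it was at the start of the episode above 0.02 m or distance of each of bead3_center, bead5_center from where it was at the start of the episode above 0.02 m or distance of each of bead4_center, bead5_center from where it was at the start of the episode above 0.02 m)), for 0.05 s.
8. the stirrer stands in its tray again (horizontal distance between stirrer_foot and tray_middle below 0.03 m and height (world z) of stirrer_foot below 0.012 m and angle between stirrer_foot's own z axis and vertical below 0.15 rad), for 0.2 s.
At the end, for the whole second after the job is handed in: the lid is shut (within 8 mm), all cartridges present and all beads are in the hopper, and the stirrer stands upright (within 0.15 rad) in its tray, its foot within 30 mm of the tray's middle (all of step 2 and all of step 8 and value of joint lid below 0.008 m and x of bead1_center in the frame of hopper between -0.103 and 0.103 m and y of bead1_center in the frame of hopper between -0.103 and 0.103 m and z of bead1_center in the frame of hopper between 0 and 0.06 m and x of bead2_center in the frame of hopper between -0.103 and 0.103 m and y of bead2_center in the frame of hopper between -0.103 and 0.103 m and z of bead2_center in the frame of hopper between 0 and 0.06 m and x of bead3_center in the frame of hopper between -0.103 and 0.103 m and y of bead3_center in the frame of hopper between -0.103 and 0.103 m and z of bead3_center in the frame of hopper between 0 and 0.06 m and x of bead4_center in the frame of hopper between -0.103 and 0.103 m and y of bead4_center in the frame of hopper between -0.103 and 0.103 m and z of bead4_center in the frame of hopper between 0 and 0.06 m and x of bead5_center in the frame of hopper between -0.103 and 0.103 m and y of bead5_center in the frame of hopper between -0.103 and 0.103 m and z of bead5_center in the frame of hopper between 0 and 0.06 m); the robot touches nothing.
It fails at once if another thing on the bench is shifted by more than 40 mm (distance of any of tape_roll, mug, spray, label_roll from where it was at the start of the episode above 0.04 m).
It fails at once if the held lid is forced against its catch (over 80 N) (contact force between lid and catch above 80 N).
Of cartridge1, cartridge2, cartridge3, cartridge4 only 2 to 3 are there at a start; the rules pass over those that are not, and their reading is None.
At some moment in a run one of cartridge1, cartridge2, cartridge3, cartridge4 may be knocked a few centimetres aside while the robot is not near it.
It also fails if it takes over 210 s, if anything falls off the work surface, if the arm or the gripper's body presses on something with over 40 N, if the wrist force passes 120 N, or if a joint passes its speed limit or range.

### The arm

A 7-joint arm with a two-finger parallel gripper is mounted at the origin on the work surface. World frame = base frame: x ahead of the robot, y to its left, z up, the work surface at z = 0. Lengths are in mm, angles in degrees, forces in N, time in s.
With the tool pointing down it reaches from about 425 to 1025 mm from the base axis. Payload 9.4 kg.
Tool frame: the origin (TCP) lies at the very end of the fingers, on their centre line; the grasp point (between the pads) lies 19 mm behind it; z points along the fingers, x is the direction in which the jaws open and shut, and the axes are right-handed (so a half turn about z gives the same grasp; the last joint's range is limited). The gripper opens to 85 mm and grips with 20 to 120 N. Pads are 22 mm wide; open, the fingers measure 114 mm over their backs; the gripper's body (76 mm by 85 mm) begins 54 mm behind the grasp point. The pads swing forward as they close: fully open they stand 13 mm farther back than shut.
Start: joints at [58.86, 34.337, -0.143, 91.639, 0.103, 54.024, -4.572], TCP at [326.263, -647.438, 231.275] pointing down, gripper open.
Joint ranges: [-147.43, 147.43], [-19.82, 112.94], [-74.19, 73.91], [6.32, 146.72], [-59.91, 239.91], [6.04, 106.73], [-150.56, 150.56]. Speed limits (degrees/s): [127.2, 127.2, 172.46, 172.46, 180, 180, 180].

### API

Orientations are given as a 3x3 rotation matrix whose columns are the frame's x, y, z axes.
In Python, from station import * gives the robot as it stands. The module is installed in compiled form; this text tells all that it offers. Calls block until the motion is done:
- move_pose(position, orientation): joint-space move of the TCP to a pose.
- line_to(position, max_speed=150, rot=None, f_stop=None): straight line of the TCP; rot=None keeps the orientation; max_speed is the mean speed in mm/s. With f_stop (N) it stops when the force on the tool has changed by that much, and returns True; else False.
- movej(angles): joint-space move.
- release() and close(strength=None): open the fingers fully, or close them until they stop; strength is the grip in N (None keeps the last).
- sleep(seconds).
- ik(position, orientation): joint angles nearest the present ones, or None.
- get_obs(): the state.
- snapshot(name): name is "side" or "top"; returns a dict with "pixels" (384x512x3 uint8, blue, green, red), "z_map" (384x512 float32, mm along the optical axis (not along the pixel's ray), 0 where there is no reading), "fx", "fy", "cx", "cy" (pixels), "distortion" ([k1, k2, p1, p2, k3] as OpenCV has them; the pictures are not rectified), "T" (4x4, takes a point from camera to world coordinates). Camera axes: x right, y down, z forward; pixel columns grow to the right and rows downward; lengths in mm; the calibration is good to about 2 mm. A picture is of the moment at which its call begins.
A pose or a line that the arm cannot do raises PlanningError and nothing moves.
- close_job(): hands the job in, once; it reports no verdict.
Trained networks look in the newest picture that a camera, given by its name, has taken for a name from the list of things; names that differ only in an ending like _2 or _b are one class to them, and where a whole thing is asked for, a point or a joint stands for the part that bears it (a point fixed in the world has none). Each returns a list of dicts, best first, with "score" (0 to 1); they miss things now and then, are a little off and sometimes report something else, mostly with a low value. They report only what shows in the picture. A call takes as long as a camera call. They do not tell look-alikes from the thing itself.
- spot_in(camera, name): "uv" ([column, row] in pixels, amid what is visible of it).
The state is a dict: "clock": time; "joint_pos": joint angles; "joint_velocities": joint speeds; "tau": joint torques, N m; "eef_pos": TCP position; "tool_rot": TCP orientation; "contact_force": force on the tool from outside, world axes, zero at the start; "moment": the same for the moment, N m; "gripper_width": finger opening in mm.
Only numpy, scipy, OpenCV 4.12 (cv2) and the standard library are available. Lean on these libraries where they do the work, as an engineer would, in place of code of your own. Each camera call takes 0.05 s, during which the arm holds its last target. There are 200 camera calls.

## Working session

There is one attempt and no reset: what is moved stays moved. The work goes in short steps, each a Python script; the robot and the scene stay as the last script left them, time stands still between calls to the robot, and variables do not carry over. Pictures are saved under pics/ and viewed, about 12 in all and at most 16, crops included, and the job is handed in when it is done.

```bash
mkdir -p pics
cat > h.py <<'E'
from station import *
import numpy as np, cv2
def snap(cam, f=None):
    s=snapshot(cam)
    if f: cv2.imwrite('pics/'+f,s['pixels'])
    return s
def ray(s,uv):
    K=np.array([[s['fx'],0,s['cx']],[0,s['fy'],s['cy']],[0,0,1]])
    p=cv2.undistortPoints(np.array([[uv]],float),K,np.array(s['distortion'],float))[0,0]
    T=np.array(s['T']); return T[:3,3], T[:3,:3]@np.array([p[0],p[1],1])
def atz(s,uv,z):
    o,d=ray(s,uv); return o+d*(z-o[2])/d[2]
def atdepth(s,uv):
    u,v=int(round(uv[0])),int(round(uv[1])); z=s['z_map'][v-1:v+2,u-1:u+2]; z=z[z>0]
    if len(z)==0: return None
    o,d=ray(s,uv); return o+d*np.median(z)
def cloud(s):
    H,W=s['z_map'].shape
    K=np.array([[s['fx'],0,s['cx']],[0,s['fy'],s['cy']],[0,0,1]])
    g=np.stack(np.meshgrid(np.arange(W),np.arange(H)),-1).reshape(-1,1,2).astype(float)
    p=cv2.undistortPoints(g,K,np.array(s['distortion'],float))[:,0]
    T=np.array(s['T']); z=s['z_map'].reshape(-1,1)
    P=(np.c_[p,np.ones(len(p))]*z)@T[:3,:3].T+T[:3,3]; P[z[:,0]<=0]=np.nan
    return P.reshape(H,W,3)
E
python3 - <<'E'
from h import *
np.set_printoptions(precision=1,suppress=True)
o=get_obs(); print(o['clock'],o['eef_pos'],o['tool_rot'],o['contact_force'])
for c in ('top','side'):
    s=snap(c,c+'0.png'); print(c,s['T'],s['fx'],s['cx'],s['cy'],s['distortion'])
    for n in ['dryer','lid_knob','catch_knob','cart1','bead1_center','stirrer_grip','stirrer_foot','tray_middle','tape_roll','mug','spray','label_roll']:
        print(n,[(np.round(d['uv']),round(d['score'],2),atdepth(s,d['uv'])) for d in spot_in(c,n)[:6]])
a=np.vstack([cv2.imread('pics/top0.png'),cv2.imread('pics/side0.png')])
E
```

```text
0.0 [ 326.  -647.   230.4] [[ 0.5 -0.9 -0. ]
 [-0.9 -0.5  0. ]
 [-0.   0.  -1. ]] [ 0.5 -0.6 -0.3]
top [[   0.    -1.     0.2  325.1]
 [  -1.    -0.     0.   -26.6]
 [  -0.    -0.2   -1.  1270. ]
 [   0.     0.     0.     1. ]] 441.34816618200375 254.02129433863837 195.07455464459466 [-0.2  0.   0.   0.   0. ]
dryer [(array([265., 152.]), 0.63, array([661.7, -39.1,  79.2]))]
lid_knob [(array([270., 181.]), 0.61, array([578.2, -55.1,  79.8]))]
catch_knob []
cart1 [(array([398., 226.]), 0.78, array([ 468.4, -429.3,   22.3])), (array([393., 196.]), 0.72, array([ 555.3, -416.8,   21.1])), (array([371., 263.]), 0.71, array([ 360.8, -346.4,   24. ])), (array([353., 195.]), 0.7, array([ 555.9, -297.4,   17.5])), (array([359., 230.]), 0.56, array([ 455. , -312.2,   21.4])), (array([332., 259.]), 0.46, array([ 370.7, -234.2,   21.6]))]
bead1_center [(array([202., 164.]), 0.7, array([625.2, 138.5,  71.6]))]
stirrer_grip [(array([117., 222.]), 0.49, array([450. , 354.5, 114.2])), (array([205., 165.]), 0.39, array([612.3, 123.2, 108.1]))]
stirrer_foot [(array([117., 226.]), 0.51, array([440.6, 3
[... 1142 characters left out ...]
20.4])), (array([314., 359.]), 0.6, array([ 563.4, -418.7,   21.4])), (array([269., 375.]), 0.56, array([ 468.8, -428.3,   21.9]))]
bead1_center []
stirrer_grip [(array([202., 114.]), 0.57, array([453.6, 353.5,  88. ]))]
stirrer_foot [(array([202., 113.]), 0.56, array([452.4, 350.8,  93. ]))]
tray_middle [(array([199., 128.]), 0.64, array([439.6, 397.4,   6.9]))]
tape_roll [(array([196., 263.]), 0.6, array([ 363.4, -129.3,   -0.8]))]
mug [(array([263., 114.]), 0.62, array([646. , 339.8,  68.3]))]
spray [(array([362., 290.]), 0.73, array([ 677.6, -345.8,  114.6])), (array([276., 210.]), 0.73, array([574.6, -75.1,  78.3]))]
label_roll [(array([185., 156.]), 0.73, array([378.6, 174.7,  80. ]))]
```

```bash
python3 -c "
import cv2
a=cv2.imread('pics/top0.png')[110:310,80:440];cv2.imwrite('pics/t0c.png',cv2.resize(a,None,fx=2.2,fy=2.2,interpolation=2))
a=cv2.imread('pics/side0.png')[90:384,120:420];cv2.imwrite('pics/s0c.png',cv2.resize(a,None,fx=2,fy=2,interpolation=2))"
```

```text
(no output)
```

View pics/t0c.png

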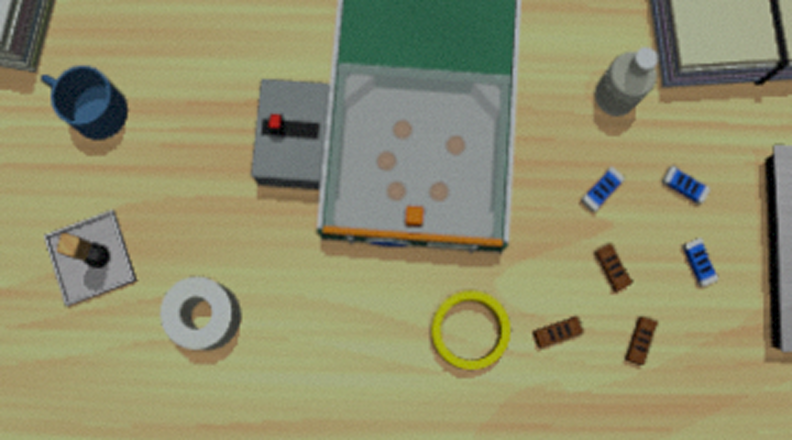

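View pics/s0c.png

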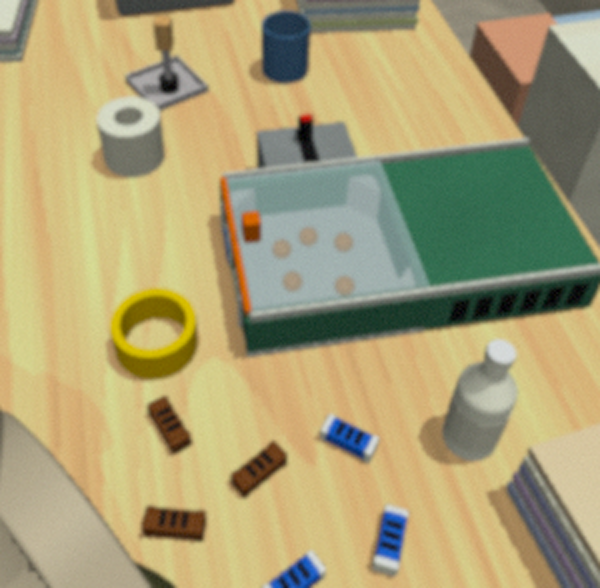

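The top view shows three blue cartridges at (353,196), (392,194) and (398,229). These fit: blue with white ends. The brown look-alikes at (359,230), (332,259) and (371,263) don't. The lid knob is the orange post at (269,208), and the catch knob with its red top is at (205,165). The stirrer is at (112,221), in the tray around (121,227). Next I measure all of these from both views.

```bash
cat >> h.py <<'E'
def hsv(s): return cv2.cvtColor(cv2.GaussianBlur(s['pixels'],(3,3),0),cv2.COLOR_BGR2HSV)
def rect(P):
    (c,wh,a)=cv2.minAreaRect(np.float32(P)); 
    if wh[0]<wh[1]: wh=wh[::-1]; a+=90
    return np.array(c),wh,(a+90)%180-90
def carts(s, z0=12, box=(300,800,-600,-150)):
    """blue cartridges on the bench: centre, size, long-axis angle"""
    P=cloud(s); h=hsv(s); z=P[...,2]
    up=((z>z0)&(z<34)&(P[...,0]>box[0])&(P[...,0]<box[1])&(P[...,1]>box[2])&(P[...,1]<box[3])).astype(np.uint8)
    n,l,st,_=cv2.connectedComponentsWithStats(up); out=[]
    for i in range(1,n):
        m=l==i
        if st[i,4]<40: continue
        blue=(m&(h[...,0]>100)&(h[...,0]<130)&(h[...,1]>120)).sum()/m.sum()
        out.append((*rect(P[m][:,:2]),np.median(P[m][:,2]),round(float(blue),2),st[i,4]))
    return out
E
python3 - <<'E'
from h import *
np.set_printoptions(precision=1,suppress=True)
for c in ('top','side'):
    s=snap(c); P=cloud(s); h=hsv(s); z=P[...,2]; H,S,V=h[...,0],h[...,1],h[...,2]
    print(c)
    for r in carts(s): print('  cart',r)
    X,Y=P[...,0],P[...,1]
    near=(X>400)&(X<950)&(Y>-250)&(Y<250)
    org=(H>3)&(H<16)&(S>170)&near
    for nm,m in [('knobtop',org&(z>105)&(z<125)),('strip',org&(z<95)&(z>30)),('redtop',((H<6)|(H>174))&(S>150)&near&(z>95)&(Y>50)),
                 ('catchblk',(V<70)&(z>85)&near&(Y>50)),
                 ('green',(H>55)&(H<90)&(S>80)&near&(z>60)&(z<80)),('box',near&(S<60)&(z>60)&(z<78)&(Y>70)),
                 ('handle',(X>380)&(X<520)&(Y>250)&(Y<450)&(z>120)&(z<150)),('tray',(S<70)&(X>350)&(X<550)&(Y>290)&(Y<480)&(z>-5)&(z<25)),
                 ('foot',(V<60)&(X>350)&(X<550)&(Y>290)&(Y<480)&(z>10)&(z<40))]:
        if m.sum()>3: print('  ',nm,m.sum(),*rect(P[m][:,:2]),'mean',P[m].mean(0))
    # tags by pixel
    m=org; n,l,st,ce=cv2.connectedComponentsWithStats(m.astype(np.uint8))
    for i in range(1,n):
        if st[i,4]>10: print('   org comp',st[i],ce[i],'zpct',np.nanpercentile(z[l==i],[5,50,95]))
E
```

```text
top
  cart (array([ 718.3, -473.6]), (232.3610382080078, 89.05503845214844), 70.50238037109375, np.float64(21.230620593444883), 0.0, np.int32(206))
  cart (array([ 476.4, -527.6]), (257.8653869628906, 11.122566223144531), 1.560802936553955, np.float64(23.233934996973858), 0.0, np.int32(260))
  cart (array([ 553.5, -300.7]), (60.96125793457031, 24.02007293701172), -41.35612869262695, np.float64(20.32997179011727), 0.6, np.int32(165))
  cart (array([ 562.5, -412.7]), (61.69569396972656, 24.673791885375977), 60.86384963989258, np.float64(19.5180984767851), 0.66, np.int32(165))
  cart (array([ 460.3, -430.2]), (61.50020980834961, 25.659324645996094), 20.459766387939453, np.float64(19.885936074269466), 0.62, np.int32(174))
  cart (array([ 451.9, -312.4]), (60.02886199951172, 25.107357025146484), 27.04714584350586, np.float64(20.067458052579696), 0.0, np.int32(180))
  cart (array([ 366.5, -241.1]), (61.94636917114258, 24.171823501586914), -71.05556678771973, np.float64(20.534206660296377), 0.0, np.int32(187))
  cart (array([ 357.1, -349.1]), (59.04181671142578, 22.509380340576172), -18.508
[... 2998 characters left out ...]
.9533767700195312 mean [798.3 -76.5  68.8]
   box 848 [534.6 140.8] (318.8846740722656, 105.41815185546875) -20.595046997070312 mean [604.9 112.1  69.2]
   handle 72 [453.  362.2] (27.79151153564453, 26.96843719482422) -11.196327209472656 mean [452.3 358.1 129.7]
   tray 578 [429.2 366.5] (147.6819610595703, 105.32716369628906) 19.489830017089844 mean [450.6 373.7   7.7]
   foot 42 [452.4 353.1] (20.552461624145508, 16.019853591918945) -10.346168518066406 mean [452.6 352.4  20.7]
   org comp [270 147   6   5  12] [273.  148.8] zpct [105.1 109.8 112.3]
   org comp [231 180  14  66 174] [237.2 213.9] zpct [68.  79.1 81.4]
   org comp [242 197   7  13  85] [245.1 202.6] zpct [ 90.  112.1 116.1]
```

```bash
cat >> h.py <<'E'
YAW=np.radians(-2.96); O=np.array([588.,-56.])
RD=np.array([[np.cos(YAW),-np.sin(YAW)],[np.sin(YAW),np.cos(YAW)]])
def D(x,y,z): return np.r_[O+RD@[x,y],z]          # dryer -> world
def toD(p): return RD.T@(np.asarray(p)[:2]-O)
def down(deg):
    c,s=np.cos(np.radians(deg)),np.sin(np.radians(deg)); return np.array([[c,s,0],[s,-c,0],[0,0,-1.]])
def best(p,deg):
    """of the two equal grasps, the one with the last joint nearest mid-range"""
    q=[(abs(ik(p,down(a))[6]),a) for a in (deg,deg+180) if ik(p,down(a)) is not None]
    return down(min(q)[1])
def st(t=''):
    o=get_obs(); print(t,'t%.1f'%o['clock'],np.round(o['eef_pos'],1),'F',np.round(o['contact_force'],1),'w%.1f'%o['gripper_width'])
    return o
E
python3 - <<'E'
from h import *
k=D(-87,0,0); k[:2]=[501.5,-51]; print(toD(k))
R=best(k+[0,0,200],np.degrees(YAW))
move_pose(k+[0,0,180],R); st('above')
print(line_to(k+[0,0,87],80,f_stop=15)); st('down')
close(40); o=st('gripped')
d=np.r_[RD@[1,0],0]; p=np.array(o['eef_pos'])
print(line_to(p+d*9,12,f_stop=20)); o=st('try'); print('moved',(np.array(o['eef_pos'])-p)@d)
snap('top','lid1.png'); snap('side','lid1s.png')
E
```

```text
[-86.64278803   0.52657566]
above t3.6 [501.7 -52.1 180. ] F [0.1 0.  0. ] w85.4
False
down t5.0 [501.7 -51.1  87.4] F [-0.4 -0.9  0.6] w85.8
gripped t5.5 [502.4 -51.   87.3] F [ 3.4 -0.6  3.4] w21.2
True
try t6.2 [505.5 -51.2  87.3] F [-3.2  0.8  6.2] w21.1
moved 3.107706028097633
```

The lid gave 3.1 mm and stopped, so it is held. The catch knob sits near its outer (+y) end, so I'll drag it to the inner end and try the lid again.

```bash
cat >> h.py <<'E'
def rel_step(p_up,back=None):
    release(); p=np.array(get_obs()['eef_pos']); line_to(np.r_[p[:2],p_up],150)
def try_lid(k):
    """grip the lid knob at world k and push; True if held"""
    R=best(k+[0,0,200],np.degrees(YAW)); d=np.r_[RD@[1,0],0]
    move_pose(np.r_[k[:2],170],R); line_to(np.r_[k[:2],87],100,f_stop=15); close(40)
    p=np.array(get_obs()['eef_pos']); line_to(p+d*9,12,f_stop=20); m=(np.array(get_obs()['eef_pos'])-p)@d
    print('moved',m); return m<7
E
python3 - <<'E'
from h import *
d=np.r_[RD@[1,0],0]; e=np.r_[RD@[0,1],0]
p=np.array(get_obs()['eef_pos']); line_to(p-d*2,15,f_stop=15); rel_step(180)
c=np.array([614.5,121.5,0])
R=best(c+[0,0,200],np.degrees(YAW)); move_pose(c+[0,0,170],R)
print(line_to(c+[0,0,84],80,f_stop=15)); close(40); o=st('catch gripped'); p=np.array(o['eef_pos']); print(toD(p))
print(line_to(p-e*60,30,f_stop=20)); o=st('end'); print(toD(o['eef_pos']))
p=np.array(o['eef_pos']); line_to(p+e*0.7,10); rel_step(170)
if not try_lid(np.array([502.6,-51,0])):
    p=np.array(get_obs()['eef_pos']); x=toD(p)[0]
    print(line_to(p+d*205,80,f_stop=20)); o=st('back'); print('travel to',toD(o['eef_pos']))
snap('top','lid2.png')
E
```

```text
False
catch gripped t10.7 [616.1 121.6  84.6] F [ 5.5 -1.   0.2] w18.9
[ 18.9159033  178.76558185]
True
end t12.1 [614.1  81.2  84.5] F [0.5 2.  3.9] w19.1
[ 19.01958294 138.31772704]
moved 9.096073642956778
True
back t19.1 [702.1 -61.2  87.4] F [-2.  -0.2  6.4] w21.2
travel to [114.26208154   0.65640361]
```

The lid is free and fully back: the knob moved from -86 to +114 mm. Next come the cartridges, starting with another look, including at the beads.

```bash
cat >> h.py <<'E'
HOME=[58.86, 34.337, -0.143, 91.639, 0.103, 54.024, -4.572]
def blues(s): return [r for r in carts(s) if r[4]>.3 and 45<r[1][0]<75]
def beads(s):
    """orange balls in the hopper, dryer frame"""
    h=hsv(s); P=cloud(s); m=np.zeros(h.shape[:2],np.uint8)
    hop=np.array([cv2.projectPoints(np.float64([D(x,y,20)]),*cam(s))[0][0,0] for x,y in ((-98,-98),(98,-98),(98,98),(-98,98))])
    cv2.fillConvexPoly(m,np.int32(hop),1)
    m&=((h[...,0]>3)&(h[...,0]<20)&(h[...,1]>120)).astype(np.uint8)
    n,l,stt,ce=cv2.connectedComponentsWithStats(m)
    return [(np.round(toD(atz(s,ce[i],21))),int(stt[i,4])) for i in range(1,n) if stt[i,4]>15]
def cam(s):
    T=np.linalg.inv(np.array(s['T'])); K=np.array([[s['fx'],0,s['cx']],[0,s['fy'],s['cy']],[0,0,1]])
    return cv2.Rodrigues(T[:3,:3])[0],T[:3,3],K,np.array(s['distortion'],float)
E
python3 - <<'E'
from h import *
rel_step(200); movej(HOME); st()
for c in('top','side'):
    s=snap(c,c+'3.png'); print(c,beads(s)); [print(r) for r in blues(s)]
a=cv2.imread('pics/top3.png')[110:310,100:460]; cv2.imwrite('pics/t3c.png',cv2.resize(a,None,fx=2.2,fy=2.2,interpolation=2))
E
```

```text
t23.1 [ 327.8 -646.6  231.2] F [-0.2  0.2 -0.1] w85.9
top [(array([39., 25.]), 50), (array([ 23., -47.]), 49), (array([-5., 43.]), 48), (array([-44.,  27.]), 50), (array([-41., -28.]), 48)]
(array([ 553.71221924, -300.65283203]), (60.13048553466797, 24.099071502685547), -40.637184143066406, np.float64(19.89149544779184), 0.6, np.int32(164))
(array([ 562.54589844, -412.6628418 ]), (59.98430252075195, 25.30396842956543), 60.78856658935547, np.float64(19.699842767510063), 0.67, np.int32(168))
(array([ 460.36782837, -430.16925049]), (61.27484893798828, 26.46735954284668), 22.354080200195312, np.float64(20.087946528695056), 0.63, np.int32(178))
side [(array([-2., 40.]), 53), (array([42., 22.]), 54), (array([-41.,  24.]), 58), (array([-38., -31.]), 60), (array([ 26., -50.]), 63)]
(array([ 558.48114014, -304.15841675]), (60.75358200073242, 24.95968246459961), -41.00773239135742, np.float64(20.97083718477444), 0.61, np.int32(320))
(array([ 566.25280762, -417.83886719]), (59.38605499267578, 24.672698974609375), 59.115089416503906, np.float64(21.10375807821464), 0.57, np.int32(390))
(array([ 464.63580322, -433.58688354]), (59.104713439941406, 24.574922561645508), 22.938941955566406, np.float64(21.477317188378436), 0.67, np.int32(312))
```

View pics/t3c.png

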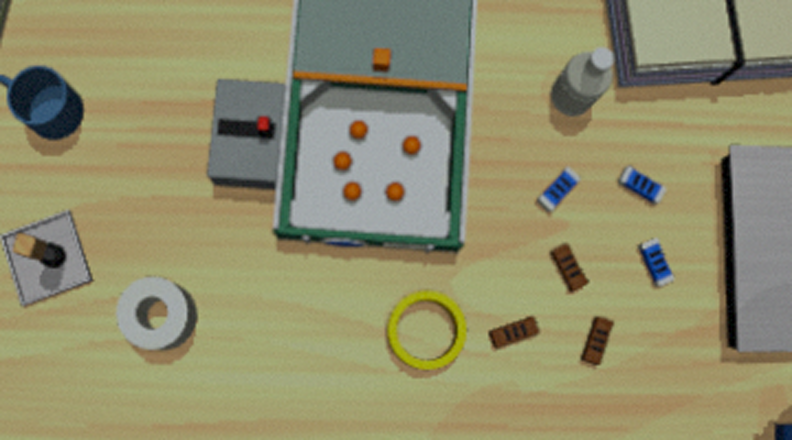

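```bash
cat >> h.py <<'E'
def find_near(xy):
    """newest top+side estimate of the blue cartridge nearest xy (within 80 mm)"""
    out=[]
    for c,b in (('top',(2.2,-2)),('side',(-2,2))):
        rs=[r for r in blues(snap(c)) if np.hypot(*(r[0]-xy))<80]
        if rs: r=min(rs,key=lambda r:np.hypot(*(r[0]-xy))); out.append((r[0]+b,r[2],r[3]))
    if not out: return None
    print('found',[(np.round(o[0],1),round(o[1],1),round(float(o[2]),1)) for o in out])
    return np.mean([o[0] for o in out],0),out[0][1]
def pick(xy,ang):
    R=best(np.r_[xy,150],ang+90); move_pose(np.r_[xy,130],R); line_to(np.r_[xy,40],120)
    hit=line_to(np.r_[xy,4],40,f_stop=12); st('low %s'%hit); close(40); st('closed')
    line_to(np.r_[xy,170],150); return st('lifted')['gripper_width']>18
def place(x,y,deg,z=15):
    """deg = jaw direction in dryer frame"""
    p=D(x,y,170); R=best(p,deg+np.degrees(YAW)); move_pose(p,R); line_to(D(x,y,70),120)
    hit=line_to(D(x,y,z),40,f_stop=10); st('placed, hit %s'%hit); release(); line_to(D(x,y,170),150)
E
python3 - <<'E'
from h import *
f=find_near(np.array([556,-302.5]))
if pick(*f): place(-8,-48,0)
move_pose(np.array([420,-250,260.]),best(np.array([420,-250,260.]),0))
st(); s=snap('top','t4.png'); [print(r) for r in carts(s,12,(450,650,-500,60)) if r[4]>.3]; print(beads(s))
f=find_near(np.array([564,-415])); print(f)
E
```

```text
found [(array([ 555.9, -302.8]), -44.6, 19.9), (array([ 556.7, -301.9]), -40.9, 21.1)]
low False t26.9 [ 556.4 -302.4    4.2] F [-0.5 -0.1 -0.4] w85.6
closed t27.5 [ 556.5 -302.4    4.3] F [-0.1 -0.   3. ] w23.0
lifted t28.7 [ 555.7 -302.2  169. ] F [-0.3  0.  -1.5] w23.3
placed, hit True t31.8 [ 575.5 -103.5   20.7] F [-4.9  0.4 10.4] w23.1
 t34.5 [ 420.9 -249.3  259.6] F [ 0.7  0.6 -0.3] w85.1
(array([ 570.66906738, -102.16582489]), (57.271034240722656, 24.75009536743164), -89.21812379360199, np.float64(27.89316042072801), 0.66, np.int32(179))
[(array([39., 25.]), 50), (array([ 46., -46.]), 48), (array([-5., 43.]), 48), (array([-44.,  27.]), 50), (array([-55., -25.]), 51)]
found [(array([ 564.4, -415.4]), 59.2, 21.0)]
(array([ 564.44042969, -415.41799927]), 59.205501556396484)
```

Run:
```python
from h import *
f=find_near(np.array([564,-415]))
if pick(*f): place(-3,6,90)
move_pose(np.array([420,-250,260.]),best(np.array([420,-250,260.]),0))
st(); s=snap('top','t5.png'); [print(r) for r in carts(s,12,(450,650,-500,60)) if r[4]>.2]; print(beads(s))
f=find_near(np.array([462,-432]))
if f is not None and pick(*f): line_to(np.array(get_obs()['eef_pos'])+[0,0,40],150)
s=snap('top','t6.png')
a=np.hstack([cv2.resize(cv2.imread('pics/'+n)[130:240,200:310],None,fx=3.5,fy=3.5) for n in('t5.png','t6.png')]); cv2.imwrite('pics/t56.png',a)
```

```text
found [(array([ 564.3, -415.6]), 59.1, 21.0)]
low False t37.7 [ 564.4 -415.8    4.2] F [-0.  -0.6  0.9] w85.1
closed t38.3 [ 564.4 -415.8    4.3] F [-0.4  0.2  3.6] w22.8
lifted t39.5 [ 563.8 -415.3  168.9] F [-0.1 -0.6 -0.1] w23.2
placed, hit True t43.0 [585.3 -51.4  19.2] F [ 0.6 -3.7  5.4] w22.8
 t45.9 [ 420.8 -249.2  259.6] F [ 1.6  0.7 -0.2] w85.8
(array([592.20153809, -49.47452545]), (94.92980194091797, 38.2192268371582), 12.740189552307129, np.float64(27.950544732942262), 0.43, np.int32(247))
(array([ 565.96673584, -122.93460083]), (72.6763687133789, 36.47599792480469), 69.24278259277344, np.float64(28.373142669555136), 0.61, np.int32(195))
[(array([39., 25.]), 50), (array([ 46., -46.]), 48), (array([-6., 75.]), 47), (array([-47.,  30.]), 51), (array([-55., -25.]), 51)]
found [(array([ 463. , -431.7]), 23.7, 21.5)]
low False t48.9 [ 463.1 -431.8    4.2] F [-0.5  0.4  0. ] w85.2
closed t49.5 [ 463.2 -431.8    4.3] F [-0.7  0.8  3.5] w23.0
lifted t50.7 [ 462.6 -431.3  169.1] F [ 0.7 -0.1 -0.7] w22.8
```

View pics/t56.png

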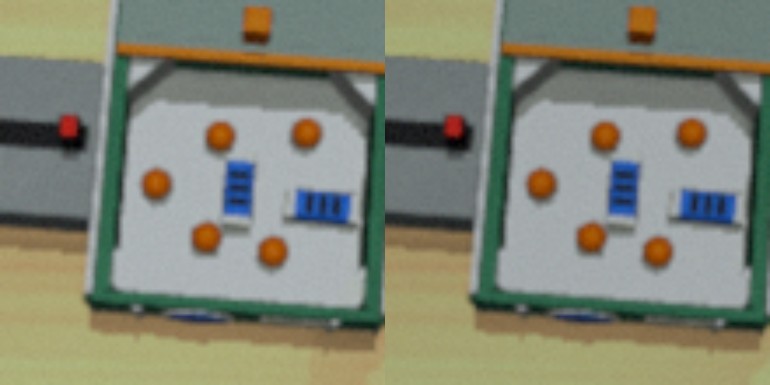

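Run:
```python
from h import *
place(-62,3,90)
move_pose(np.array([420,-250,260.]),best(np.array([420,-250,260.]),0))
st(); s=snap('top','t7.png'); print(beads(s)); sd=snap('side','s7.png')
P=cloud(s);h=hsv(s); X,Y=P[...,0],P[...,1]
m=(h[...,0]>100)&(h[...,0]<130)&(h[...,1]>120)&(X>480)&(X<700)&(Y>-170)&(Y<60)
n,l,stt,ce=cv2.connectedComponentsWithStats(m.astype(np.uint8))
for i in range(1,n):
    if stt[i,4]>20: print('blue',np.round(toD(P[l==i].mean(0))),stt[i,4],'z',P[l==i][:,2].mean())
a=np.hstack([cv2.resize(cv2.imread('pics/t7.png')[130:240,200:310],None,fx=3.5,fy=3.5),cv2.resize(cv2.imread('pics/s7.png')[150:270,210:330],(385,385))]); cv2.imwrite('pics/ts7.png',a)
# stirrer handle and tray, both views
for c in('top','side'):
    q=s if c=='top' else sd; P=cloud(q);h=hsv(q);X,Y,z=P[...,0],P[...,1],P[...,2]
    b=(X>350)&(X<550)&(Y>290)&(Y<480)
    for nm,m in (('handle',b&(z>124)&(z<142)),('tray',b&(z>-8)&(z<22)&(h[...,1]<75))): print(c,nm,m.sum(),*rect(P[m][:,:2]),np.nanmedian(z[m]))
```

```text
placed, hit True t54.5 [525.6 -49.7  32.4] F [-0.2 -1.1  2.8] w23.1
 t57.2 [ 420.5 -249.1  259.5] F [0.5 0.1 0.3] w85.3
[(array([39., 25.]), 50), (array([ 46., -46.]), 48), (array([-6., 75.]), 46), (array([-48.,  30.]), 52), (array([-55., -25.]), 51)]
blue [-6.  7.] 108 z 28.15851306989029
blue [-16. -64.] 119 z 28.13235254487173
blue [-70.   5.] 112 z 37.74347842334656
top handle 95 [450.42581177 366.4637146 ] (26.45250701904297, 25.848838806152344) -13.319664001464844 132.20660166996663
top tray 1049 [449.27340698 382.63314819] (109.18571472167969, 108.6308822631836) 22.054637908935547 4.669864573571203
side handle 0 [0. 0.] (0.0, 0.0) 0.0 nan
side tray 13 [376.25946045 377.45309448] (65.7681655883789, 11.185176849365234) 50.79217529296875 8.893044969083007
  return np.nanmean(a, axis, out=out, keepdims=keepdims)
```

View pics/ts7.png

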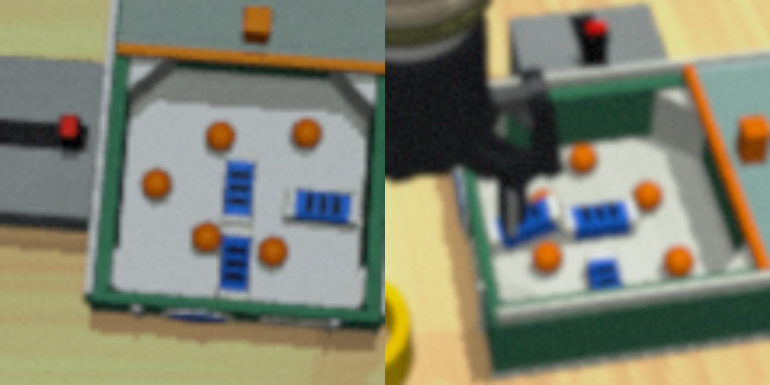

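All three cartridges are in the hopper. In the top crop they sit amid the five beads, the third leaning lightly on one. Now I'll take the stirrer and stir.

```bash
cat >> h.py <<'E'
TRAY=None
def handle(s,box=(350,550,290,480),zr=(124,142)):
    P=cloud(s);X,Y,z=P[...,0],P[...,1],P[...,2]
    m=(X>box[0])&(X<box[1])&(Y>box[2])&(Y<box[3])&(z>zr[0])&(z<zr[1]); return rect(P[m][:,:2]),P[m].mean(0),m.sum()
E
cat > stir.py <<'E'
from h import *
s=snap('top'); cs=[(80+u/2.2,110+v/2.2) for u,v in ((47,237),(113,211),(135,280),(67,304))]
C=np.array([atz(s,c,10) for c in cs]); print('tray corners mean',C.mean(0), rect(C[:,:2]))
xy=np.array([451.8,364.3]); a0=-12.5
cand=[]
for a in (a0,a0+90,a0+180,a0-90):
    q1,q2=ik(np.r_[xy,90],down(a)),ik(D(0,0,100),down(a))
    if q1 is not None and q2 is not None: cand.append((max(abs(q1[6]),abs(q2[6])),a))
print(cand); R=down(min(cand)[1])
move_pose(np.r_[xy,230],R); line_to(np.r_[xy,150],150); print(line_to(np.r_[xy,90],60,f_stop=12))
close(100); o=st('gripped'); 
g=np.array(o['eef_pos']); np.save('grip.npy',np.r_[g,R.ravel()])
line_to(np.r_[g[:2],240],150); st('lifted')
s=snap('top','t8.png'); snap('side','s8.png')
a=np.hstack([cv2.resize(cv2.imread('pics/t8.png')[150:290,70:210],(385,385)),cv2.resize(cv2.imread('pics/s8.png')[20:160,130:270],(385,385))]); cv2.imwrite('pics/ts8.png',a)
E
python3 stir.py
```

```text
tray corners mean [446.41914901 375.6351733   10.        ] (array([446.65036011, 375.86947632]), (97.90067291259766, 97.08299255371094), 21.653047561645508)
[(np.float64(85.28396538886916), -12.5), (np.float64(37.18438894479054), 77.5), (np.float64(113.68983171143566), 167.5), (np.float64(108.31365839583674), -102.5)]
False
gripped t62.0 [452.  364.7  90.3] F [0.6 0.8 2.6] w25.1
lifted t63.1 [451.8 364.2 239. ] F [-0.3 -0.3 -1.6] w25.0
```

View pics/ts8.png

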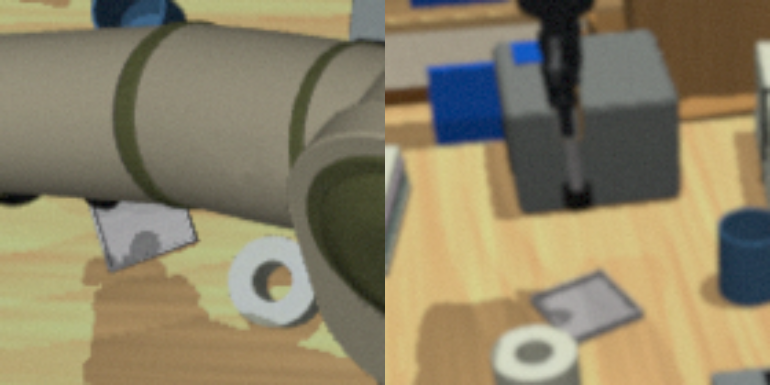

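The stirrer is held upright, with its foot at side px (207,91). The empty tray shows at side px (204,131).

```bash
cat > st2.py <<'E'
from h import *
from math import *
s=snap('side'); C=np.array([atz(s,(130+u/2.75,20+v/2.75),14) for u,v in ((148,300),(215,271),(256,313),(193,341))]); print('tray side',C.mean(0),rect(C[:,:2]))
g=np.load('grip.npy'); R=g[3:].reshape(3,3)
z0=g[2]+12                     # foot 8 mm above hopper floor
P=lambda r,a,z: D(r*cos(radians(a)),r*sin(radians(a)),z)
line_to(P(57,64,240),200,rot=R); line_to(P(57,64,z0+45),120)
print('hit',line_to(P(57,64,z0),40,f_stop=15)); o=st('in')
F=[];a=64
while a>64-360*2-100:
    a-=15
    stop=line_to(P(50,a,z0),70,f_stop=45)
    o=get_obs(); F.append(round(float(np.linalg.norm(o['contact_force'])),1))
    if stop: st('STOPPED at %d'%a); break
print(F); st('end angle %d'%a)
E
python3 st2.py
```

```text
tray side [453.15313652 364.76700401  14.        ] (array([455.24371338, 365.40374756]), (98.98371887207031, 95.70955657958984), -64.45990562438965)
hit False
in t67.6 [615.7  -6.1 102.6] F [ 0.5 -0.6 -0.5] w25.0
[1.3, 1.6, 2.0, 1.9, 1.3, 1.8, 1.9, 1.8, 1.6, 1.2, 2.1, 1.1, 1.2, 1.7, 1.4, 1.7, 1.5, 1.1, 1.4, 1.8, 1.7, 0.9, 1.5, 0.9, 1.4, 1.8, 1.1, 2.0, 2.2, 1.0, 11.6, 27.7, 40.9, 43.6, 43.4, 37.7, 21.7, 1.7, 1.6, 0.7, 1.3, 2.0, 1.4, 0.9, 1.1, 2.4, 1.7, 1.7, 2.7, 1.9, 2.1, 1.7, 1.5, 1.2, 2.0]
end angle -761 t86.0 [623.7 -91.4 102.3] F [-0.3  0.6 -1.9] w25.0
```

Forces rose to 44 N for part of the second turn, so something was wedged for a while. I'll lift and check whether the stirrer slipped or tilted, and how the hopper contents lie.

Run:
```python
from h import *
p=np.array(get_obs()['eef_pos']); line_to(np.r_[p[:2],250],100); st('up')
p=np.array([520.,150.,250.]); line_to(p,200); st('aside')
s=snap('top','t9.png'); sd=snap('side','s9.png')
b=beads(s); print(b)
P=cloud(sd); o=np.array(get_obs()['eef_pos']); d=P-o
m=(np.hypot(d[...,0],d[...,1])<45)&(P[...,2]>120)&(P[...,2]<245)
for z in range(125,245,10):
    k=m&(abs(P[...,2]-z)<6)
    if k.sum()>3: print(z,k.sum(),np.round(np.median(P[k],0)-o,1),P[k][:,2].min())
a=np.hstack([cv2.resize(cv2.imread('pics/t9.png')[130:240,200:310],(385,385)),cv2.resize(cv2.imread('pics/s9.png')[60:250,150:340],(400,385))]); cv2.imwrite('pics/ts9.png',a)
```

```text
up t87.6 [623.4 -91.5 249.3] F [-0.1 -0.8 -1.1] w25.5
aside t89.1 [520.4 149.  249.7] F [-0.2  0.1 -1.4] w25.0
[(array([ 74., -40.]), 50), (array([ 49., -73.]), 50)]
165 28 [  0.2 -12.4 -82.6] 162.54569116320556
175 45 [  1.7 -11.6 -74.3] 169.01650481242086
185 76 [  1.6  -5.8 -64.6] 179.15992839841
195 18 [  1.4  -5.1 -54.1] 189.19514346190738
205 19 [  1.5  -5.  -44.9] 199.1524313829077
215 18 [  1.7  -4.5 -34.9] 210.03821902251423
225 18 [  2.2  -5.3 -25.1] 219.20689863093253
235 21 [  1.9  -6.2 -15. ] 230.3895581265324
```

View pics/ts9.png

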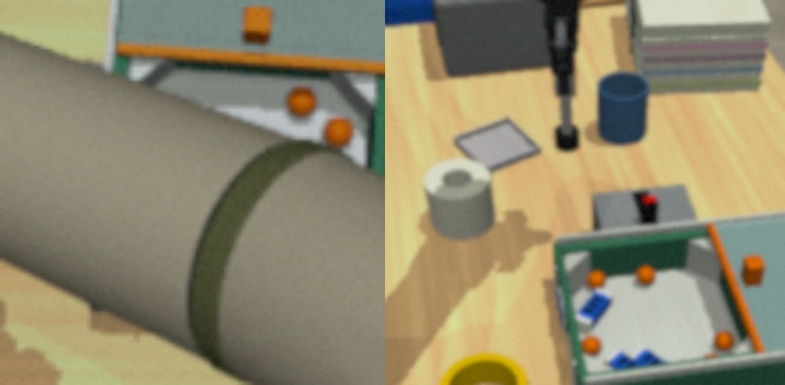

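The stirrer is straight, its foot bottom is 86 mm below the TCP as before, and both cartridges and beads lie in the hopper. With the tray clear of the stirrer, I'll measure it from both views and stand the stirrer back.

Run:
```python
from h import *
def tray(c):
    s=snap(c); P=cloud(s);h=hsv(s); X,Y,z=P[...,0],P[...,1],P[...,2]
    m=((X>370)&(X<530)&(Y>290)&(Y<460)&(z>-8)&(z<25)&(h[...,1]<70)).astype(np.uint8)
    m=cv2.morphologyEx(m,cv2.MORPH_OPEN,np.ones((3,3),np.uint8))
    n,l,stt,ce=cv2.connectedComponentsWithStats(m)
    i=1+np.argmax(stt[1:,4]); print(c,stt[i],rect(P[l==i][:,:2]),np.median(P[l==i][:,2])); return rect(P[l==i][:,:2])[0]
t=(tray('top')+[2,-2]+tray('side')+[-2,2])/2; print(t)
if np.hypot(*(t-[451,367]))>10: t=np.array([451,369.]); print('fallback')
g=np.load('grip.npy'); R=g[3:].reshape(3,3)
line_to(np.r_[t,250],200,rot=R); line_to(np.r_[t,115],120); hit=line_to(np.r_[t,g[2]-1],20,f_stop=8); st('down %s'%hit)
release(); st('rel'); p=np.array(get_obs()['eef_pos']); line_to(np.r_[p[:2],240],80)
q=np.array([480,-200,260.]); move_pose(q,best(q,0)); st()
s=snap('top','t10.png'); sd=snap('side','s10.png'); print(handle(s),handle(sd)); print(beads(s),beads(sd))
a=np.hstack([cv2.resize(cv2.imread('pics/t10.png')[120:270,90:310],(440,300)),cv2.resize(cv2.imread('pics/s10.png')[60:260,150:340],(330,300))]); cv2.imwrite('pics/ts10.png',a)
```

```text
top [ 100  205   42   44 1229] (array([449.07736206, 382.87469482]), (108.90058135986328, 108.59893798828125), -68.35870933532715) 4.18054241969503
side [183 118  41  26 636] (array([448.81115723, 375.75912476]), (109.73161315917969, 102.82730102539062), -67.91635322570801) 5.34402170114754
[448.94425964 379.31690979]
fallback
down True t93.0 [451.  369.1  90.6] F [-0.5 -0.6  6. ] w25.0
rel t93.6 [450.7 368.5  89.8] F [-0.2 -0.4 -0.1] w85.5
 t97.7 [ 480.5 -198.9  260.1] F [0.8 0.2 0.8] w85.6
((array([449.66860962, 369.75286865]), (25.36140251159668, 24.0012264251709), -11.213142395019531), array([449.42006258, 368.80915355, 132.54054484]), np.int64(91)) ((array([453.20153809, 366.50024414]), (26.901294708251953, 26.862363815307617), -9.056991577148438), array([451.55779786, 363.99274565, 131.16963633]), np.int64(62))
[(array([ 74., -40.]), 50), (array([ 50., -73.]), 47), (array([ 4., 87.]), 50), (array([-61.,  89.]), 46), (array([-86., -21.]), 46)] [(array([ 3., 83.]), 33), (array([-58.,  89.]), 57), (array([ 77., -43.]), 65), (array([-84., -23.]), 62)]
```

View pics/ts10.png

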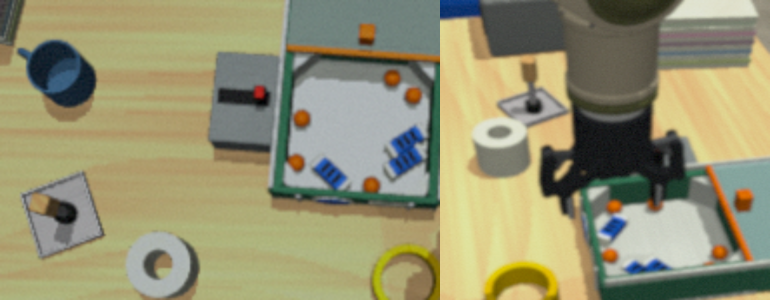

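The stirrer stands upright in its tray, foot about 11 mm from the measured tray middle. All five beads and three cartridges are in the hopper. Next, shutting the lid.

Run:
```python
from h import *
s=snap('top'); P=cloud(s); X=np.einsum('ij,hwj->hwi',RD.T,P[...,:2]-O); m=(abs(X[...,0])<85)&(abs(X[...,1])<85); print('max z in hopper',np.nanpercentile(P[...,2][m],[50,95,99.8]))
k=np.array([702.1,-61.2,0]); d=np.r_[RD@[1,0],0]
R=best(k+[0,0,200],np.degrees(YAW)); move_pose(k+[0,0,190],R); print(line_to(k+[0,0,87],80,f_stop=15)); close(40); o=st('grip')
p=np.array(o['eef_pos']); print(line_to(p-d*190,80,f_stop=20)); st('near'); p=np.array(get_obs()['eef_pos']); print(line_to(p-d*16,15,f_stop=20)); o=st('shut'); print(toD(o['eef_pos']))
release(); st(); p=np.array(get_obs()['eef_pos']); line_to(np.r_[p[:2],200],100); movej(HOME); st('home')
s=snap('top','t11.png'); sd=snap('side','s11.png')
for q in (s,sd):
    h=hsv(q);P=cloud(q); m=(h[...,0]>3)&(h[...,0]<16)&(h[...,1]>170)&(P[...,2]>105)&(P[...,2]<125)&(P[...,0]>460)&(P[...,1]<50)&(P[...,1]>-150); print('knob',m.sum(),P[m].mean(0),toD(P[m].mean(0))); print(handle(q))
a=np.hstack([cv2.resize(cv2.imread('pics/t11.png')[100:290,80:420],(450,251)),cv2.resize(cv2.imread('pics/s11.png')[70:280,150:400],(300,251))]); cv2.imwrite('pics/ts11.png',a)
```

```text
max z in hopper [ 7.55327022 31.17570623 65.53943805]
False
grip t100.9 [702.2 -61.2  87.2] F [-0.3 -0.2  2.1] w21.4
False
near t103.5 [512.4 -51.5  87.1] F [ 1.4 -2.2  0.2] w21.6
True
shut t104.2 [502.5 -51.   87.1] F [0.8 0.7 2.7] w21.5
[-85.69003636   0.55268507]
 t104.9 [502.6 -51.7  86.7] F [-0.2  0.7  0.1] w85.5
home t108.4 [ 327.7 -646.3  231.1] F [ 0.1 -1.3  1.3] w85.1
knob 23 [497.69155255 -48.94416638 114.14237283] [-90.55231508   2.38300291]
((array([449.34127808, 369.87902832]), (25.543811798095703, 24.865243911743164), -11.339973449707031), array([449.12535612, 368.9407113 , 132.32879121]), np.int64(92))
knob 62 [502.77593589 -57.17321929 113.34335452] [-85.04977701  -5.57251974]
((array([451.8137207 , 366.65029907]), (27.37803840637207, 24.2169132232666), 80.92011260986328), array([451.50914094, 363.42363558, 131.42123706]), np.int64(62))
```

View pics/ts11.png

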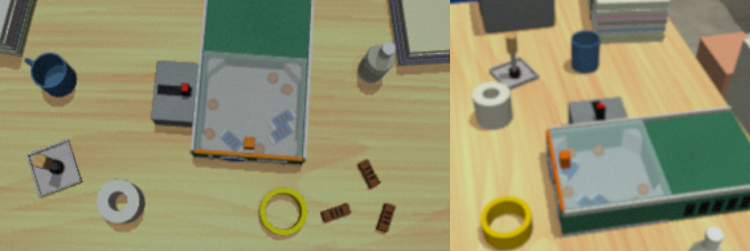

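```bash
python3 -c "
from h import *
st(); print(close_job())"
```

```text
t108.5 [ 327.4 -646.6  231.2] F [-0.  -0.1 -0.2] w85.4
the job is handed in; nothing more can be done
None
```

I carried out every step and handed the job in at about 108 s; the station reports no verdict.

**What I did**
- **Lid and catch:** The lid was held at first. It gave 3.1 mm and I stopped there. I slid the catch to its inner end, and the lid then went fully back (200 mm).
- **Cartridges:** I laid all three blue cartridges in the hopper and left the brown look-alikes where they were.
- **Stirring:** I stirred clockwise at 50 mm radius for about 2.3 turns, with the foot about 8 mm above the hopper floor.
- **Finish:** I stood the stirrer back in its tray and pulled the lid shut against its stop.

**Last checks**
- **Lid:** The knob was at -85.7 mm along the dryer, back where I first gripped it.
- **Stirrer:** It looked upright in both views, its foot about 10 mm from the tray's middle (30 mm allowed).
- **Hopper:** All three cartridges showed in the last picture. I counted all five beads just before shutting the lid.
- **Other things on the bench:** None looked moved in the last picture. I compared them only by eye.

**What disagreed or went less smoothly**
- The two cameras differed by about 4 to 7 mm, on the tray's middle among others. I used averages, and put the stirrer down between the estimates.
- The tool force reached 44 N for a short part of the second turn, probably from a wedged cartridge. It cleared by itself and the stirrer had not slipped in the grip.

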